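# Take the bridge-blank press apart

## Robot

A 7-joint arm with a two-finger parallel gripper is mounted at the origin on a cart in front of the work surface, level with it; the furniture and walls round the work are solid. World frame = base frame: x ahead of the robot, y to its left, z up, the work surface at z = 0. Lengths are in m, angles in rad, forces in N, time in s.
With the tool pointing down it reaches from about 0.35 to 0.9 m from the base axis. Payload 8.1 kg.
Tool frame: the origin (TCP) lies midway between the tips of the shut fingers; the grasp point (between the pads) lies 19 mm behind it (r.tcp_to_grasp is the z of the grasp point in the tool frame, in m); z points along the fingers, y is the line along which they close (so a half turn about z gives the same grasp; the last joint's range is limited). The gripper opens to 92 mm and grips with 3 to 60 N. Pads are 19 mm wide; open, the fingers measure 130 mm over their backs; the gripper's body (75 mm by 190 mm) begins 47 mm behind the grasp point.
Start: joints at [1.237, 0.434, 0.025, 1.573, -0.012, 1.134, -0.075], TCP at [0.143, -0.608, 0.193] pointing down, gripper open.
Joint ranges: [-2.62, 2.62], [-0.44, 2.09], [-1.27, 1.32], [0.08, 2.57], [-1.32, 4.46], [0.12, 2], [-2.74, 2.74]. Speed limits (rad/s): [2.22, 2.22, 3.01, 3.01, 3.14, 3.14, 3.14].

## Interface

Orientations are given as a rotation vector (axis times angle).
In Python, from bench import r, eyes gives the robot as it stands.
- The arm moves only by the tool carry_out, never from a script. Its argument "plan" is text: rows parted by semicolons, each of 7 numbers parted by spaces: the shift along the world's x, y, z in parts of the range, where 1.0 means 1 m, then the turn, a rotation vector about the world's x, y, z in normalised numbers (1 is 45 degrees), then the opening, from 0 (shut) to 1 (fully open). A call has 1 to 20 rows; each row is the pose to reach, as a shift and turn from the pose commanded when the call began; what a row does not reach only later rows make up. A row lasts 1/8 s, in which the tool goes at most 62.5 mm and 10.7 degrees, less where a joint would pass 70% of its speed; a pose out of reach is approached as far as the arm can. No shift or turn number may pass 1 either way. A call with a gripper value outside its range is refused whole. The fingers move at their own pace and stop on an object; "grip_force" is the grip in N (left out, the last holds). Time passes only in rows, so rows that repeat a pose let the fingers close. It gives the time, the measured TCP pose, the force, the opening and the grip force at its end, in the units of the state.
- r.get_state(): the state, without advancing time (a new reading comes with each control period).
- eyes.camera(name): name is "side" or "top" or "wrist"; returns (picture, depth): 480x640x3 uint8, blue, green, red; 480x640 float32, m along the optical axis (not along the pixel's ray), 0 where there is no reading.
- eyes.camera_info(name): a dict with "fx", "fy", "cx", "cy" (pixels), "R" (3x3) and "t" (3): a world point X has camera coordinates R X + t. Camera axes: x right, y down, z forward; pixel columns grow to the right and rows downward; lengths in m; the calibration is good to about 2 mm. The wrist camera is an equidistant fisheye: a pixel r from the principal point sees the ray r / f radians off the axis. A picture is of the moment at which its call begins: read the wrist's pose just before it. camera_info takes no time and is no camera call; for the wrist camera it gives the pose at the moment of the call.
- r.hand_in(): hands the job in; it is judged then, once.
Trained networks look in the newest picture that a camera, given by its name, has taken for a name from the list of things; names that differ only in an ending like _2 or _b are one class to them, and where a whole thing is asked for, a point or a joint stands for the part that bears it (a point fixed in the world has none). Each returns a list of dicts, best first, with "confidence" (0 to 1); they miss things now and then, are a little off and sometimes report something else, mostly with a low value. They report only what shows in the picture. A call takes as long as a camera call.
- eyes.silhouettes(camera, name): "region" (480x640 bool, what is visible of it) and "centre" ([row, column] in pixels, amid what is visible of it).
The state is a dict: "t": time; "joint_positions": joint angles; "dq": joint speeds; "tau": joint torques, N m; "ee_pos": TCP position; "orientation": TCP orientation; "force": force on the tool from outside, world axes, zero at the start; "torque": the same for the moment, N m; "grip_width": finger opening in m; "gripper_force": force on a finger pad.
Only numpy, scipy, OpenCV 4.12 (cv2) and the standard library are available. Lean on these libraries where they do the work, as an engineer would, in place of code of your own. Each camera call takes 0.05 s, during which the arm holds its last target. There are 200 camera calls.

## Task

The bridge blank has been pressed flat overnight between the sharpening stone and a weighted block. Take the stack apart from the top down, one thing at a time, and lay each thing the right way up and flat on the floor of the tray made to its shape and size: the brass weight in the round tray, the mahogany block in the short one, the ebony blank in the long narrow one and the sharpening stone in the long wide one. Do not topple the weight, and leave the cup and the glue bottle where they stand.

Things in the scene. Friction and masses are not known exactly. Their poses are not given: they have to be found in the camera images.
- brass_weight: Round brass gluing weight, topmost of the stack: a cylinder 40 mm across and 40 mm high with a knob 18 mm across on top, 56 mm high in all, about 0.38 kg. The stack is loose: each thing only rests on the one below. Origin: centre of its underside; z up.
- mahogany_block: Red-brown mahogany block, under the weight: 44 (x) x 100 (y) x 30 mm high, about 0.09 kg. Origin: centre of its underside; z up, y along its length.
- ebony_blank: Thin black ebony bridge blank, under the mahogany block and sticking out at both its ends: 34 (x) x 180 (y) x 11 mm thick, about 0.1 kg. Origin: centre of its underside; z up, y along its length.
- oil_stone: Grey sharpening stone in its own brown wooden sole, lowest of the stack, standing on the bench: the sole 62 (x) x 170 (y) mm and 14 mm high, on it the stone proper 50 x 152 mm, its top 29 mm above the underside, about 0.42 kg; sole and stone are one piece. Origin: centre of its underside; z up, y along its length.
- weight_tray: Place of the brass weight: a round tray, inside 60 mm across, outside 72 mm, wall 6 mm thick (it has no finger gaps). Pale wood, grey felt-lined floor 4 mm thick, wall 14 mm high over the bench (10 mm over the floor), fixed. Origin: centre of the underside, z up.
- block_tray: Place of the mahogany block: the short tray. Inside 62 (x, across) by 118 mm (y, along), walls 5 mm thick; in the middle of both long walls a 60 mm wide finger gap, open down to the floor. Pale wood, grey felt-lined floor 4 mm thick, wall 14 mm high over the bench (10 mm over the floor), fixed. Origin: centre of the underside, z up.
- blank_tray: Place of the ebony blank: the long narrow tray. Inside 52 (x, across) by 198 mm (y, along), walls 5 mm thick; in the middle of both long walls a 60 mm wide finger gap, open down to the floor. Pale wood, grey felt-lined floor 4 mm thick, wall 14 mm high over the bench (10 mm over the floor), fixed. Origin: centre of the underside, z up.
- stone_tray: Place of the sharpening stone: the long wide tray. Inside 80 (x, across) by 188 mm (y, along), walls 5 mm thick; in the middle of both long walls a 60 mm wide finger gap, open down to the floor. Pale wood, grey felt-lined floor 4 mm thick, wall 14 mm high over the bench (10 mm over the floor), fixed. Origin: centre of the underside, z up.
- cup: Bystander: a pale patterned cup, 83 mm across, 92 mm high, standing on the bench to the left of the work, loose. Origin: centre of its underside.
- ca_bottle: Bystander: a small white glue bottle with a blue nozzle, 32 x 40 mm, 109 mm high, standing on the bench to the right of the work, loose. Origin: centre of its underside.

How it is judged:
On the way, in this order (a step that is already met when the one before it is completed fails the run):
1. the brass weight lies released in its tray (horizontal distance between brass_weight and weight_tray below 0.015 m and z of brass_weight in the frame of weight_tray between 0 and 0.008 m and angle between brass_weight's own z axis and vertical below 0.06 rad and linear speed of brass_weight below 0.02 m/s and contact force between brass_weight and the fingers below 0.2 N), for 0.2 s.
2. the mahogany block lies released in its tray (horizontal distance between mahogany_block and block_tray below 0.015 m and z of mahogany_block in the frame of block_tray between 0 and 0.008 m and angle between mahogany_block's own z axis and vertical below 0.06 rad and angle between the y axis of mahogany_block and the y axis of block_tray, either way round below 0.25 rad and linear speed of mahogany_block below 0.02 m/s and contact force between mahogany_block and the fingers below 0.2 N), for 0.2 s.
3. the ebony blank lies released in its tray (horizontal distance between ebony_blank and blank_tray below 0.015 m and z of ebony_blank in the frame of blank_tray between 0 and 0.008 m and angle between ebony_blank's own z axis and vertical below 0.06 rad and angle between the y axis of ebony_blank and the y axis of blank_tray, either way round below 0.25 rad and linear speed of ebony_blank below 0.02 m/s and contact force between ebony_blank and the fingers below 0.2 N), for 0.2 s.
4. the oil stone lies released in its tray (horizontal distance between oil_stone and stone_tray below 0.015 m and z of oil_stone in the frame of stone_tray between 0 and 0.008 m and angle between oil_stone's own z axis and vertical below 0.06 rad and angle between the y axis of oil_stone and the y axis of stone_tray, either way round below 0.25 rad and linear speed of oil_stone below 0.02 m/s and contact force between oil_stone and the fingers below 0.2 N), for 0.2 s.
At the end, for the whole second after the job is handed in: Weight, block, blank and stone each lie in their own tray: within 15 mm (horizontally) of the tray's centre, underside on the tray's floor (less than 4 mm above it), level and upright within 0.06 rad, the three long things along their trays within 0.25 rad, all at rest and released (all of step 1 and all of step 2 and all of step 3 and all of step 4); the robot touches nothing.
It fails at once if the brass weight is toppled (tilted more than 0.6 rad) (angle between brass_weight's own z axis and vertical above 0.6 rad).
It fails at once if the cup is moved more than 30 mm or knocked over (distance of cup from where it was at the start of the episode above 0.03 m or angle between cup's own z axis and vertical above 0.4 rad).
It fails at once if the glue bottle is moved more than 30 mm or knocked over (distance of ca_bottle from where it was at the start of the episode above 0.03 m or angle between ca_bottle's own z axis and vertical above 0.4 rad).
It also fails if it takes over 128 s, if anything falls off the work surface, if the arm or the gripper's body presses on something with over 40 N, if the wrist force passes 120 N, or if a joint passes its speed limit or range.

## Working session

There is one attempt and no reset: what is moved stays moved. The work goes in short steps, Python scripts to look and compute and a tool call to move; the robot and the scene stay as the last step left them, time stands still between calls to the robot, and variables do not carry over. Pictures are saved under pics/ and viewed, at most 14 in all, crops included, and the job is handed in when it is done.

Besides the shell and the picture viewer there is one more tool, called after "Request:" by a JSON object that holds its "op" and its "data", one argument or row to a line. carry_out: Moves the arm, as the interface text tells. Its arguments: {"type":"object","properties":{"plan":{"type":"string"},"grip_force":{"type":"number"}},"required":["plan"]}

```bash
mkdir -p pics; cat > h.py <<'E'
import numpy as np, cv2
from bench import r, eyes
def pts(cam, region, depth):
    i=eyes.camera_info(cam); v,u=np.nonzero(region&(depth>0)); d=depth[v,u]
    if cam=='wrist':
        a=(u-i['cx'])/i['fx'];b=(v-i['cy'])/i['fy'];th=np.hypot(a,b)+1e-9
        k=np.tan(th)/th; P=np.c_[a*k*d,b*k*d,d]
    else: P=np.c_[(u-i['cx'])/i['fx']*d,(v-i['cy'])/i['fy']*d,d]
    return (P-np.array(i['t']))@np.array(i['R'])
def rect(P):
    (c,s,a)=cv2.minAreaRect((P[:,:2]*1000).astype(np.float32))
    if s[0]>s[1]: s=(s[1],s[0]); a+=90   # a: direction of short side; 
    a=(a+90)%180-90
    return np.round(c,1),np.round(s,1),round(a,1)  # short side dir angle deg
E
cat > m.py <<'E'
from h import *
for cam in ['top','side']:
    im,d=eyes.camera(cam); cv2.imwrite(f'pics/{cam}0.png',im)
    for n in ['brass_weight','mahogany_block','ebony_blank','oil_stone','weight_tray','block_tray','blank_tray','stone_tray','cup','ca_bottle']:
        for s in eyes.silhouettes(cam,n)[:2]:
            P=pts(cam,s['region'],d)
            if len(P)<20: continue
            z=np.percentile(P[:,2],[5,50,95])*1000
            hi=P[P[:,2]>z[2]/1000-.004]
            print(cam,n,round(s['confidence'],2),np.round(s['centre']),len(P),z.round(),rect(P),'top',rect(hi))
print(r.get_state())
E
python3 m.py
```

```text
top brass_weight 0.57 [246. 336.] 113 [ 87. 108. 129.] (array([481.6,  86.5]), array([32.6, 34.9]), 67.5) top (array([482.6,  86.6]), array([13.6, 13.6]), -62.8)
top mahogany_block 0.79 [255. 334.] 245 [60. 70. 76.] (array([486.3,  87.5]), array([ 43.2, 102.4]), 72.4) top (array([485.5,  87.8]), array([42.8, 98.9]), 73.0)
top ebony_blank 0.48 [268. 333.] 164 [35. 41. 49.] (array([478.3,  85.3]), array([ 33.8, 177.1]), 77.8) top (array([478.8,  85.2]), array([ 30.1, 158.5]), 78.0)
top oil_stone 0.59 [258. 327.] 246 [ 9. 19. 34.] (array([478. ,  89.1]), array([ 61.2, 168.9]), 78.8) top (array([477.1,  88.8]), array([ 49.4, 151.5]), 78.4)
top weight_tray 0.67 [213. 418.] 333 [ 0.  8. 18.] (array([ 493.9, -235.4]), array([67.3, 78.5]), 40.7) top (array([ 491.1, -231.9]), array([65.6, 69.3]), 30.4)
top block_tray 0.73 [236. 374.] 781 [-1.  6. 16.] (array([489.3, -71.9]), array([ 79.4, 132.4]), 89.9) top (array([490.8, -69.5]), array([ 72.2, 129.3]), -89.7)
top blank_tray 0.69 [288. 243.] 1119 [-0.  6. 16.] (array([487.4, 419.1]), array([ 64.1, 209.1]), -82.4) top (array([487. , 418.8]), a
[... 2262 characters left out ...]
.6)
{'t': 1.1, 'joint_positions': array([ 1.23738142,  0.43448617,  0.02500888,  1.573218  , -0.01158986,
        1.13402877, -0.07508775]), 'dq': array([ 0.00087729,  0.00129049, -0.00075104,  0.00092457,  0.00131541,
       -0.00080855, -0.00173107]), 'tau': array([-3.10714122e-04, -6.67691016e+01,  9.83536206e-01, -3.14809728e+01,
       -6.07626932e-02,  3.29320331e-02, -2.75344973e-05]), 'ee_pos': array([ 0.14294372, -0.60842809,  0.19314357]), 'orientation': array([ 3.12069897e+00,  3.61638321e-01, -3.64881861e-05]), 'force': array([ 0.98760495, -0.39530532, -0.35207546]), 'torque': array([-0.00595651, -0.02596719,  0.04725678]), 'gripper_force': 0.0, 'grip_width': 0.09174348023236326}
```

View pics/top0.png

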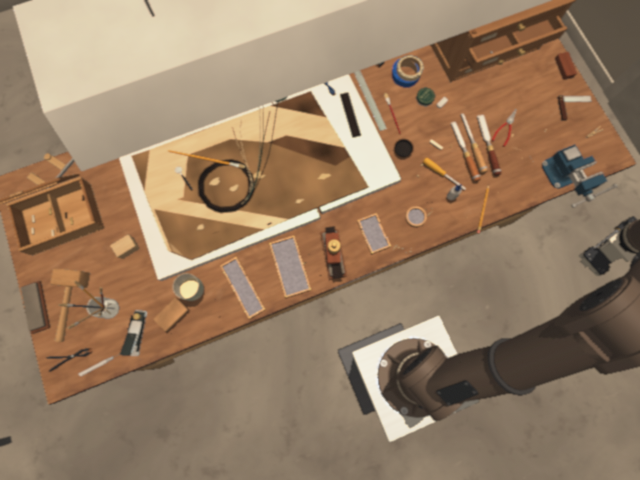

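View pics/side0.png

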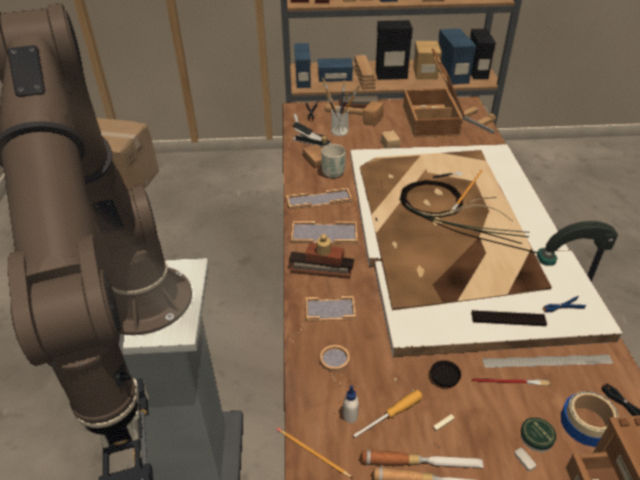

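```bash
python3 - <<'E'
from h import *
from scipy.spatial.transform import Rotation as R
s=r.get_state(); print(R.from_rotvec(s['orientation']).as_matrix().round(3), r.tcp_to_grasp)
E
```

```text
[[ 0.973  0.229 -0.   ]
 [ 0.229 -0.973 -0.   ]
 [-0.     0.    -1.   ]] -0.0188
```

The top view shows the trays and stack, with the weight at about row 246, column 336. The networks' regions agree with it. In the side view the way to the stack is clear. I'm moving above the weight.

Units first: shifts go in shares of 1 m and turns go in shares of 45 degrees. So 694 mm is 0.694, 685 mm is 0.685, -0.47 rad is -0.5984.

Request:
{"op": "carry_out", "data": {
  "plan": "0.026 0.054 0.01 0 0 0 1;0.052 0.108 0.02 0 0 0 1;0.078 0.162 0.03 0 0 0 1;0.104 0.216 0.03 0 0 -0.1273 1;0.13 0.27 0.03 0 0 -0.2546 1;0.156 0.324 0.03 0 0 -0.382 1;0.182 0.378 0.03 0 0 -0.5093 1;0.208 0.432 0.03 0 0 -0.5984 1;0.234 0.486 0.03 0 0 -0.5984 1;0.26 0.54 0.03 0 0 -0.5984 1;0.286 0.594 0.03 0 0 -0.5984 1;0.312 0.648 0.03 0 0 -0.5984 1;0.335 0.685 0.02 0 0 -0.5984 1;0.3405 0.694 0.01 0 0 -0.5984 1;0.3405 0.694 0 0 0 -0.5984 1;0.3405 0.694 0 0 0 -0.5984 1;0.3405 0.694 0 0 0 -0.5984 1;0.3405 0.694 0 0 0 -0.5984 1",
  "grip_force": 20
}}

```text
t: 3.35
ee_pos: [0.4836, 0.0848, 0.1936]
orientation: [3.119, -0.377, 0.001]
force: [0.5, -0.4, 0.3]
grip_width: 0.0917
gripper_force: 0.0
```

```bash
cat > w.py <<'E'
from h import *
import sys
from scipy.spatial.transform import Rotation as R
s=r.get_state(); M=R.from_rotvec(s['orientation']).as_matrix()
print('t',round(s['t'],2),(s['ee_pos']*1000).round(1),'close ang',round((np.degrees(np.arctan2(M[1,1],M[0,1]))+180)%180,1),'tilt',M[:,2].round(3),s['grip_width'].round(4),s['force'].round(1))
for a in sys.argv[2:]:
    cam,n=a.split(':')
    im,d=eyes.camera(cam); cv2.imwrite(f'pics/{sys.argv[1]}_{cam}.png',im)
    for q in eyes.silhouettes(cam,n)[:1]:
        P=pts(cam,q['region'],d)
        if len(P)<10: continue
        z=np.percentile(P[:,2],[5,50,95])*1000; hi=P[P[:,2]>z[2]/1000-.004]
        print(a,round(q['confidence'],2),np.round(q['centre']),len(P),z.round(),rect(P),'top',rect(hi))
E
python3 w.py a wrist:brass_weight wrist:mahogany_block wrist:ebony_blank wrist:oil_stone
```

```text
Traceback (most recent call last):
  File "w.py", line 5, in <module>
    print('t',round(s['t'],2),(s['ee_pos']*1000).round(1),'close ang',round((np.degrees(np.arctan2(M[1,1],M[0,1]))+180)%180,1),'tilt',M[:,2].round(3),s['grip_width'].round(4),s['force'].round(1))
                                                                                                                                                      ^^^^^^^^^^^^^^^^^^^^^
AttributeError: 'float' object has no attribute 'round'
```

```bash
sed -i "s/s\['grip_width'\].round(4)/round(s['grip_width'],4)/" w.py
python3 w.py a wrist:brass_weight wrist:mahogany_block wrist:ebony_blank wrist:oil_stone
```

```text
t 3.35 [483.6  84.8 193.6] close ang 76.2 tilt [ 0.001 -0.    -1.   ] 0.0917 [ 0.5 -0.4  0.3]
wrist:brass_weight 0.96 [233. 319.] 2156 [ 87. 106. 126.] (array([485.7,  86.8]), array([38.8, 39.4]), -63.4) top (array([484.8,  87. ]), array([17.5, 17.6]), -87.9)
wrist:mahogany_block 0.57 [198. 311.] 3412 [68. 69. 71.] (array([481.2,  90.9]), array([ 50.7, 112. ]), 71.2) top (array([486.7,  89.2]), array([44. , 99.8]), 72.6)
wrist:ebony_blank 0.62 [164. 317.] 2384 [38. 40. 41.] (array([476.7,  89.5]), array([ 37.1, 185.3]), 76.0) top (array([477.8,  88.9]), array([ 34.8, 179.6]), 76.5)
wrist:oil_stone 0.67 [201. 342.] 2046 [12. 14. 29.] (array([475. ,  91.2]), array([ 62.4, 175. ]), 77.9) top (array([478. ,  90.9]), array([ 50.6, 151.1]), 77.9)
```

View pics/a_wrist.png

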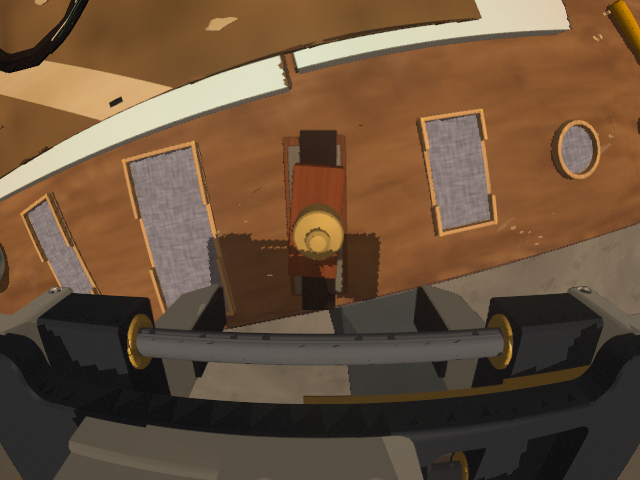

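The wrist view shows the weight at about (318, 235) on the block. The network outlines fit, so I'm gripping the body high and lifting.

Converted, -107 mm is -0.107, -102 mm is -0.102.

Request:
{"op": "carry_out", "data": {
  "plan": "0.0015 0.002 -0.05 0 0 0 1;0.0015 0.002 -0.085 0 0 0 1;0.0015 0.002 -0.107 0 0 0 1;0.0015 0.002 -0.107 0 0 0 1;0.0015 0.002 -0.107 0 0 0 0.35;0.0015 0.002 -0.107 0 0 0 0.35;0.0015 0.002 -0.107 0 0 0 0.2;0.0015 0.002 -0.107 0 0 0 0.2;0.0015 0.002 -0.107 0 0 0 0.2;0.0015 0.002 -0.107 0 0 0 0.2;0.0015 0.002 -0.102 0 0 0 0.2;0.0015 0.002 -0.09 0 0 0 0.2;0.0015 0.002 -0.06 0 0 0 0.2;0.0015 0.002 -0.04 0 0 0 0.2;0.0015 0.002 -0.04 0 0 0 0.2",
  "grip_force": 25
}}

```text
t: 5.62
ee_pos: [0.4863, 0.088, 0.1552]
orientation: [-3.118, 0.375, -0.006]
force: [0.4, -0.1, -0.3]
grip_width: 0.0183
gripper_force: 0.0
```

```bash
python3 w.py b wrist:brass_weight wrist:mahogany_block top:brass_weight
```

```text
t 5.62 [486.3  88.  155.2] close ang 76.3 tilt [ 0.004  0.001 -1.   ] 0.0183 [ 0.4 -0.1 -0.3]
wrist:mahogany_block 0.7 [205. 314.] 4227 [67. 69. 70.] (array([480.3,  92.9]), array([ 48.2, 114.3]), 71.8) top (array([486. ,  88.8]), array([ 44.3, 100.6]), 72.5)
```

View pics/b_wrist.png

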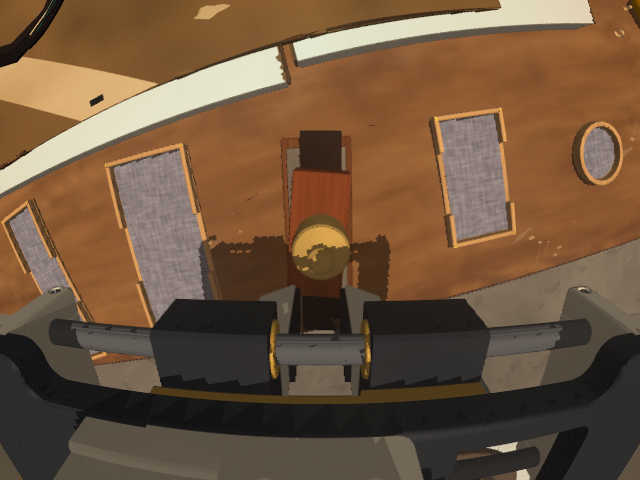

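```bash
python3 - <<'E'
from h import *
im,d=eyes.camera('wrist')
m=np.zeros((480,640),bool); m[215:280,285:355]=True
P=pts('wrist',m,d)
print(np.percentile(P[:,2],[0,5,25,50,75,95,100]).round(4))
for z0,z1 in [(.1,.114),(.114,.135),(.135,.2)]:
    Q=P[(P[:,2]>z0)&(P[:,2]<z1)]; print(len(Q), Q.min(0).round(4) if len(Q) else '',Q.max(0).round(4) if len(Q) else '')
i=eyes.camera_info('wrist'); s=r.get_state()
c=np.array(i['R'])@s['ee_pos']+i['t']; th=np.arctan2(np.hypot(c[0],c[1]),c[2]); print(c, i['cx']+i['fx']*th*c[0]/np.hypot(c[0],c[1]), i['cy']+i['fy']*th*c[1]/np.hypot(c[0],c[1]))
E
```

```text
[-0.0021  0.0003  0.0697  0.105   0.1064  0.1255  0.128 ]
1947 [0.4652 0.0671 0.1003] [0.5048 0.1071 0.1085]
681 [0.4758 0.0777 0.1159] [0.494  0.0956 0.128 ]
0  
[3.80203538e-05 1.93539648e-02 2.05449500e-01] 319.7100483299526 279.34875052189363
```

The weight still stands upright at (485, 87), so the fingers slipped or did not close in time. I'll retry a little lower, close fully and check before lifting.

Converted, -73 mm is -0.073, -60 mm is -0.06.

Request:
{"op": "carry_out", "data": {
  "plan": "0 0 0 0 0 0 1;0 0 0 0 0 0 1;0 0 0 0 0 0 1;0 0 0 0 0 0 1;0 0 0 0 0 0 1;0 0 0 0 0 0 1;-0.001 -0.001 -0.03 0 0 0 1;-0.001 -0.001 -0.06 0 0 0 1;-0.001 -0.001 -0.073 0 0 0 1;-0.001 -0.001 -0.073 0 0 0 1;-0.001 -0.001 -0.073 0 0 0 0;-0.001 -0.001 -0.073 0 0 0 0;-0.001 -0.001 -0.073 0 0 0 0;-0.001 -0.001 -0.073 0 0 0 0;-0.001 -0.001 -0.073 0 0 0 0;-0.001 -0.001 -0.073 0 0 0 0;-0.001 -0.001 -0.073 0 0 0 0;-0.001 -0.001 -0.073 0 0 0 0;-0.001 -0.001 -0.073 0 0 0 0",
  "grip_force": 30
}}

```text
t: 8.35
ee_pos: [0.484, 0.0867, 0.0801]
orientation: [-3.119, 0.375, -0.0]
force: [0.3, 0.2, -0.5]
grip_width: 0.0153
gripper_force: 30.0
```

```bash
python3 w.py c wrist:brass_weight side:brass_weight; python3 - <<'E'
import cv2
a=cv2.imread('pics/c_side.png')[200:300,250:390]; b=cv2.imread('pics/c_wrist.png')[150:400,180:460]
a=cv2.resize(a,(400,286),interpolation=cv2.INTER_CUBIC); b=cv2.resize(b,(320,286))
cv2.imwrite('pics/c2.png',cv2.hconcat([a,b]))
E
```

```text
t 8.35 [484.   86.7  80.1] close ang 76.3 tilt [ 0.  0. -1.] 0.0153 [ 0.3  0.2 -0.5]
wrist:brass_weight 0.88 [279. 321.] 4406 [ 77. 106. 126.] (array([471.1,  88.6]), array([44.6, 67.7]), -88.8) top (array([484.5,  86.2]), array([14.6, 18.7]), 75.6)
side:brass_weight 0.57 [248. 322.] 190 [ 73.  96. 108.] (array([477.6,  84.2]), array([30.8, 53.8]), 55.6) top (array([484. ,  77.4]), array([27.5, 29.2]), -65.3)
```

View pics/c2.png

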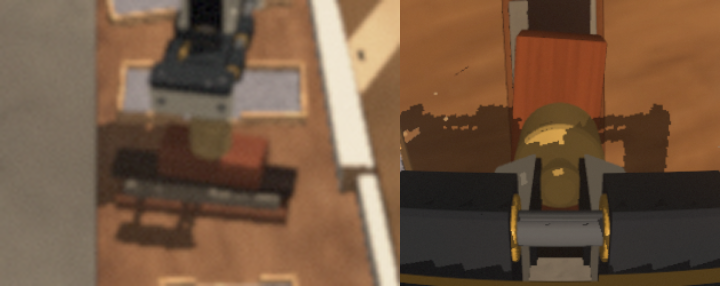

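```bash
python3 - <<'E'
from h import *
from scipy.spatial.transform import Rotation as R
s=r.get_state(); im,d=eyes.camera('wrist')
m=np.ones((480,640),bool); P=pts('wrist',m,d); M=R.from_rotvec(s['orientation']).as_matrix()
v,u=np.nonzero(m&(d>0)); Q=(P-s['ee_pos'])@M*1000
for row in (285,295,310,325,340):
    for col in range(268,376,8):
        k=np.nonzero((v==row)&(u==col))[0]
        if len(k): print(row,col,Q[k[0]].round().astype(int),end=' | ')
    print()
E
```

```text
285 268 [-38 -41  81] | 285 276 [-38 -35  80] | 285 284 [  7 -17 -25] | 285 292 [  8 -13 -26] | 285 300 [  8  -9 -26] | 285 308 [  8  -6 -26] | 285 316 [  8  -2 -26] | 285 324 [  8   2 -27] | 285 332 [  8   6 -27] | 285 340 [  7  10 -25] | 285 348 [  7  14 -26] | 285 356 [  7  18 -25] | 285 364 [-38  35  81] | 285 372 [-37  42  80] | 
295 268 [ 11 -22 -45] | 295 276 [ 10 -19 -44] | 295 284 [ 11 -15 -45] | 295 292 [ 10 -12 -44] | 295 300 [  9  -9 -41] | 295 308 [  8  -5 -39] | 295 316 [  9  -2 -41] | 295 324 [  9   2 -41] | 295 332 [  7   6 -37] | 295 340 [  9   9 -42] | 295 348 [ 11  12 -44] | 295 356 [ 11  16 -45] | 295 364 [ 11  19 -45] | 295 372 [-47  42  81] | 
310 268 [  36  -13 -109] | 310 276 [  36  -11 -110] | 310 284 [ 11 -14 -59] | 310 292 [ 11 -11 -60] | 310 300 [ 10  -8 -57] | 310 308 [  4  -5 -46] | 310 316 [  4  -2 -46] | 310 324 [  4   2 -46] | 310 332 [  4   5 -45] | 310 340 [ 10   8 -57] | 310 348 [ 11  11 -60] | 310 356 [ 11  14 -59] | 310 364 [  36   11 -110] | 310 372 [  36   13 -109] | 
325 268 [  36  -12 -117] | 325 276 [  36  -10 -117] | 325 284 [  32   -9 -110] | 325 292 [ 11 -10 -71] | 325 300 [  7  -8 -64] | 325 308 [ -4  -5 -44] | 325 316 [ -3  -2 -46] | 325 324 [ -4   2 -45] | 325 332 [ -5   6 -44] | 325 340 [  9   8 -68] | 325 348 [ 11  10 -71] | 325 356 [  33    9 -111] | 325 364 [  36   10 -117] | 325 372 [  36   12 -117] | 
340 268 [  35  -11 -123] | 340 276 [  34  -10 -119] | 340 284 [  30   -9 -114] | 340 292 [  31   -7 -115] | 340 300 [  31   -5 -114] | 340 308 [  30   -3 -114] | 340 316 [  30   -1 -114] | 340 324 [  30    1 -113] | 340 332 [  31    3 -115] | 340 340 [  31    5 -114] | 340 348 [  31    7 -114] | 340 356 [  30    9 -114] | 340 364 [  34   10 -120] | 340 372 [  35   11 -123] |
```

```bash
python3 - <<'E'
from h import *
from scipy.spatial.transform import Rotation as R
s=r.get_state(); im,d=eyes.camera('wrist')
m=np.ones((480,640),bool); P=pts('wrist',m,d); M=R.from_rotvec(s['orientation']).as_matrix()
v,u=np.nonzero(m&(d>0)); Q=(P-s['ee_pos'])@M*1000
for col in (272,282,290,350,360,368):
    print(col,[(int(r_),*Q[np.nonzero((v==r_)&(u==col))[0][0]].round().astype(int)) for r_ in range(280,304,2)])
print(im[280:304:2,282].tolist())
E
```

```text
272 [(280, np.int64(-34), np.int64(-38), np.int64(81)), (282, np.int64(-35), np.int64(-38), np.int64(81)), (284, np.int64(-37), np.int64(-38), np.int64(80)), (286, np.int64(-39), np.int64(-38), np.int64(81)), (288, np.int64(-40), np.int64(-38), np.int64(80)), (290, np.int64(-42), np.int64(-38), np.int64(81)), (292, np.int64(-44), np.int64(-38), np.int64(81)), (294, np.int64(11), np.int64(-21), np.int64(-44)), (296, np.int64(11), np.int64(-20), np.int64(-46)), (298, np.int64(10), np.int64(-20), np.int64(-47)), (300, np.int64(11), np.int64(-20), np.int64(-50)), (302, np.int64(36), np.int64(-12), np.int64(-104))]
282 [(280, np.int64(9), np.int64(-18), np.int64(-24)), (282, np.int64(8), np.int64(-18), np.int64(-23)), (284, np.int64(8), np.int64(-18), np.int64(-25)), (286, np.int64(7), np.int64(-18), np.int64(-25)), (288, np.int64(6), np.int64(-18), np.int64(-26)), (290, np.int64(11), np.int64(-17), np.int64(-40)), (292, np.int64(11), np.int64(-17), np.int64(-42)), (294, np.int64(11), np.int64(-16), np.int64(-44)), (296, np.int64(11), np.int64(-16), np.int64(-45)), (298, np.int64(11), np.
[... 2027 characters left out ...]
, np.int64(38), np.int64(81)), (284, np.int64(-37), np.int64(38), np.int64(81)), (286, np.int64(-39), np.int64(39), np.int64(81)), (288, np.int64(-41), np.int64(39), np.int64(82)), (290, np.int64(-42), np.int64(39), np.int64(81)), (292, np.int64(-44), np.int64(39), np.int64(80)), (294, np.int64(10), np.int64(21), np.int64(-43)), (296, np.int64(11), np.int64(21), np.int64(-46)), (298, np.int64(11), np.int64(21), np.int64(-48)), (300, np.int64(11), np.int64(20), np.int64(-50)), (302, np.int64(36), np.int64(13), np.int64(-104))]
[[27, 52, 76], [32, 60, 83], [34, 66, 87], [36, 66, 87], [33, 64, 86], [66, 81, 93], [70, 84, 95], [70, 84, 93], [72, 85, 95], [70, 84, 94], [69, 83, 94], [46, 55, 63]]
```

The finger faces show at tool z of about −38 and below, so the real tips sit about 37 mm above the stated TCP. The fingers now hold the knob at 30 N. That is a safe pendant grip, so I'll raise the force and lift gently.

Converted, 30 mm is 0.03, 20 mm is 0.02.

Request:
{"op": "carry_out", "data": {
  "plan": "0 0 0 0 0 0 0;0 0 0 0 0 0 0;0 0 0.004 0 0 0 0;0 0 0.01 0 0 0 0;0 0 0.02 0 0 0 0;0 0 0.03 0 0 0 0;0 0 0.03 0 0 0 0;0 0 0.03 0 0 0 0",
  "grip_force": 45
}}

```text
t: 9.65
ee_pos: [0.4839, 0.0864, 0.1101]
orientation: [3.119, -0.375, 0.0]
force: [-1.4, -1.9, -4.8]
grip_width: 0.0142
gripper_force: 45.0
```

```bash
python3 w.py d wrist:brass_weight wrist:weight_tray wrist:block_tray
```

```text
t 9.65 [483.9  86.4 110.1] close ang 76.3 tilt [ 0. -0. -1.] 0.0142 [-1.4 -1.9 -4.8]
wrist:brass_weight 0.65 [279. 322.] 4214 [109. 136. 156.] (array([475.1, 100. ]), array([57.4, 68.4]), 4.1) top (array([484.2,  86.2]), array([14.4, 18.5]), 77.7)
wrist:weight_tray 0.91 [152. 619.] 2563 [ 3.  5. 14.] (array([ 491. , -230.9]), array([72.6, 74.5]), 83.2) top (array([ 492.4, -224.7]), array([59.1, 70.4]), 84.9)
wrist:block_tray 0.72 [208. 313.] 4905 [65. 70. 71.] (array([504.7,  81.1]), array([49.4, 63.4]), 74.7) top (array([504.5,  83.5]), array([44. , 63.5]), 72.3)
```

View pics/d_wrist.png

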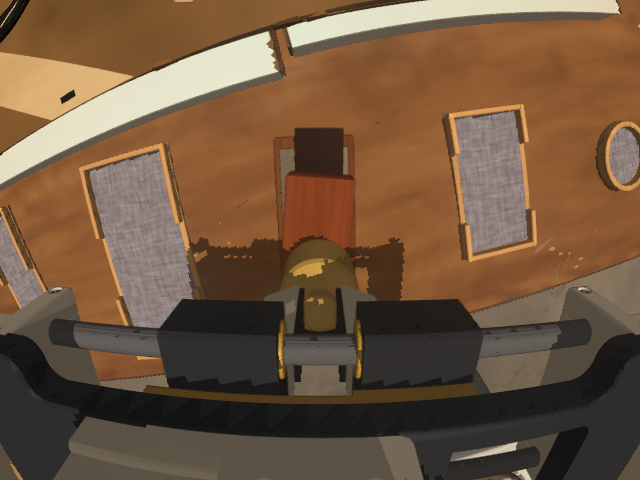

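The weight hangs straight in the fingers, with its top at 156 mm. I'm carrying it over the round tray.

Converted, -319 mm is -0.319, -316 mm is -0.316.

Request:
{"op": "carry_out", "data": {
  "plan": "0 -0.015 0.01 0 0 0 0;0.001 -0.045 0.01 0 0 0 0;0.002 -0.085 0.01 0 0 0 0;0.003 -0.125 0.01 0 0 0 0;0.004 -0.165 0.01 0 0 0 0;0.005 -0.205 0.01 0 0 0 0;0.006 -0.245 0.01 0 0 0 0;0.007 -0.28 0.01 0 0 0 0;0.007 -0.305 0.01 0 0 0 0;0.007 -0.316 0.005 0 0 0 0;0.007 -0.319 -0.02 0 0 0 0;0.007 -0.319 -0.04 0 0 0 0;0.007 -0.319 -0.04 0 0 0 0;0.007 -0.319 -0.04 0 0 0 0"
}}

```text
t: 11.7
ee_pos: [0.4915, -0.2318, 0.0707]
orientation: [-3.119, 0.373, -0.001]
force: [0.4, -0.1, -3.9]
grip_width: 0.0145
gripper_force: 45.0
```

```bash
python3 w.py e wrist:brass_weight wrist:weight_tray; python3 - <<'E'
from h import *
im,d=eyes.camera('wrist')
q=eyes.silhouettes('wrist','weight_tray')[0]; P=pts('wrist',q['region'],d); Q=P[(P[:,2]>.0115)&(P[:,2]<.017)]
# circle fit of the rim
A=np.c_[2*Q[:,:2],np.ones(len(Q))]; b=(Q[:,:2]**2).sum(1); c=np.linalg.lstsq(A,b,rcond=None)[0]; print(len(Q),c[:2],np.sqrt(c[2]+c[0]**2+c[1]**2))
E
```

```text
t 11.7 [ 491.5 -231.8   70.7] close ang 76.3 tilt [ 0.001  0.    -1.   ] 0.0145 [ 0.4 -0.1 -3.9]
wrist:brass_weight 0.88 [278. 319.] 4335 [ 68.  97. 117.] (array([ 469. , -223.6]), array([49.1, 90.3]), 60.6) top (array([ 492. , -232.6]), array([14.5, 18.4]), 75.4)
wrist:weight_tray 0.83 [227. 323.] 4645 [ 3.  5. 14.] (array([ 499. , -234.9]), array([56.4, 71. ]), -15.9) top (array([ 499. , -234.9]), array([56.4, 71. ]), -15.9)
1638 [ 0.49203488 -0.23266406] 0.03269313821727866
```

View pics/e_wrist.png

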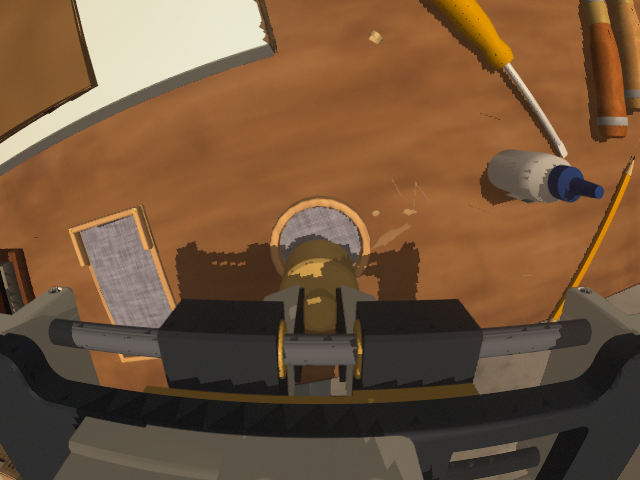

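The weight is centred over the round tray within 1 mm. I'll lower it, release and rise.

Converted, 90 mm is 0.09, -57 mm is -0.057.

Request:
{"op": "carry_out", "data": {
  "plan": "0 0 -0.02 0 0 0 0;0 0 -0.038 0 0 0 0;0 0 -0.048 0 0 0 0;0 0 -0.054 0 0 0 0;0 0 -0.057 0 0 0 0;0 0 -0.057 0 0 0 0;0 0 -0.057 0 0 0 0;0 0 -0.057 0 0 0 0.3;0 0 -0.057 0 0 0 0.6;0 0 -0.057 0 0 0 0.6;0 0 -0.057 0 0 0 0.6;0 0 -0.045 0 0 0 0.6;0 0 0 0 0 0 0.6;0 0 0.05 0 0 0 1;0 0 0.09 0 0 0 1;0 0 0.09 0 0 0 1"
}}

```text
t: 14.0
ee_pos: [0.4932, -0.233, 0.1643]
orientation: [3.117, -0.375, 0.01]
force: [-0.1, 0.1, -0.3]
grip_width: 0.0809
gripper_force: 0.0
```

```bash
python3 w.py f wrist:brass_weight wrist:weight_tray wrist:block_tray; python3 - <<'E'
from h import *
from scipy.spatial.transform import Rotation as R
s=r.get_state(); im,d=eyes.camera('wrist')
P=pts('wrist',np.ones((480,640),bool),d); M=R.from_rotvec(s['orientation']).as_matrix()
Q=(P-s['ee_pos'])@M*1000
F=Q[(abs(Q[:,0])<14)&(abs(Q[:,1])>20)&(abs(Q[:,1])<75)&(Q[:,2]>-70)&(Q[:,2]<20)]
print(len(F),F.min(0).round(),F.max(0).round(),np.percentile(F[:,2],[50,90,98]))
E
```

```text
t 14.0 [ 493.2 -233.   164.3] close ang 76.3 tilt [ 0.006 -0.003 -1.   ] 0.0809 [-0.1  0.1 -0.3]
wrist:brass_weight 0.83 [228. 319.] 1794 [10. 36. 56.] (array([ 485.9, -228.1]), array([41.8, 49.1]), 36.4) top (array([ 488.7, -231.1]), array([17.2, 17.4]), 0.6)
wrist:weight_tray 0.62 [194. 320.] 2532 [ 2. 10. 13.] (array([ 491.2, -232.4]), array([70.1, 70.4]), -11.8) top (array([ 491.2, -232.4]), array([70.1, 70.4]), -11.8)
wrist:block_tray 0.87 [246. 164.] 6894 [ 3.  4. 13.] (array([ 488.4, -108.7]), array([132.6, 160.3]), -6.5) top (array([ 492.1, -113.7]), array([126.9, 160.5]), -1.0)
3881 [-10. -64. -70.] [ 12.  64. -33.] [-53.79683491 -39.08820014 -34.63902991]
```

Request:
{"op": "carry_out", "data": {
  "plan": "0 0 0 0 0 0 1;0 0 0 0 0 0 1;0 0 0 0 0 0 1"
}}

```text
t: 14.72
ee_pos: [0.4909, -0.2324, 0.1601]
orientation: [-3.119, 0.375, 0.0]
force: [-0.3, -0.5, 0.2]
grip_width: 0.092
gripper_force: 0.0
```

```bash
python3 w.py f wrist:brass_weight wrist:weight_tray top:brass_weight side:brass_weight
```

```text
t 14.72 [ 490.9 -232.4  160.1] close ang 76.3 tilt [-0.  0. -1.] 0.092 [-0.3 -0.5  0.2]
wrist:brass_weight 0.95 [224. 319.] 1871 [13. 40. 60.] (array([ 487., -232.]), array([40.8, 50.1]), 82.6) top (array([ 492. , -231.8]), array([17.4, 17.7]), 40.9)
wrist:weight_tray 0.74 [198. 331.] 2670 [ 3. 12. 14.] (array([ 492.5, -232.7]), array([70.7, 71. ]), -55.5) top (array([ 492.2, -232.5]), array([70.3, 71.1]), -73.6)
top:brass_weight 0.65 [215. 415.] 129 [16. 41. 62.] (array([ 489.6, -232.2]), array([37.2, 39.8]), 41.2) top (array([ 489.5, -231. ]), array([14.5, 15.4]), 22.2)
side:brass_weight 0.87 [353. 333.] 333 [ 9. 38. 60.] (array([ 500.3, -221.6]), array([40.7, 69.2]), -38.6) top (array([ 492.1, -233. ]), array([14.1, 15. ]), -4.5)
```

View pics/f_wrist.png

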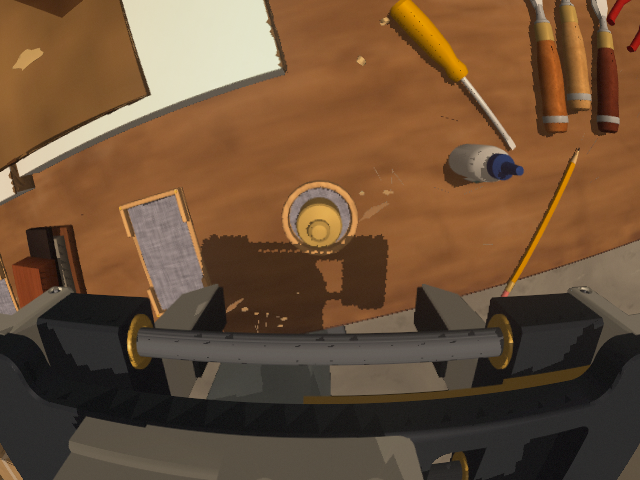

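The picture shows the weight standing centred in the round tray at about (320, 220). I'm going to the block now, allowing for the 36 mm tip offset.

Converted, 321 mm is 0.321, -148.5 mm is -0.1485, -0.065 rad is -0.0828.

Request:
{"op": "carry_out", "data": {
  "plan": "0 0.04 0 0 0 0 1;-0.001 0.095 0 0 0 0 1;-0.002 0.155 0 0 0 0 1;-0.003 0.215 0 0 0 -0.0382 1;-0.004 0.27 0 0 0 -0.0828 1;-0.0045 0.31 0 0 0 -0.0828 1;-0.0045 0.321 -0.02 0 0 -0.0828 1;-0.0045 0.321 -0.06 0 0 -0.0828 1;-0.0045 0.321 -0.1 0 0 -0.0828 1;-0.0045 0.321 -0.13 0 0 -0.0828 1;-0.0045 0.321 -0.145 0 0 -0.0828 1;-0.0045 0.321 -0.1485 0 0 -0.0828 1;-0.0045 0.321 -0.1485 0 0 -0.0828 1;-0.0045 0.321 -0.1485 0 0 -0.0828 0;-0.0045 0.321 -0.1485 0 0 -0.0828 0;-0.0045 0.321 -0.1485 0 0 -0.0828 0;-0.0045 0.321 -0.1485 0 0 -0.0828 0;-0.0045 0.321 -0.1485 0 0 -0.0828 0;-0.0045 0.321 -0.1485 0 0 -0.0828 0;-0.0045 0.321 -0.1485 0 0 -0.0828 0",
  "grip_force": 25
}}

```text
t: 17.62
ee_pos: [0.4864, 0.0885, 0.0116]
orientation: [3.105, -0.476, -0.0]
force: [0.3, -0.3, 1.1]
grip_width: 0.0435
gripper_force: 25.0
```

Converted, -158 mm is -0.158, -150 mm is -0.15, 0.3 rad is 0.382.

Request:
{"op": "carry_out", "data": {
  "plan": "0 0 0.004 0 0 0 0;0 0 0.012 0 0 0 0;0 0 0.03 0 0 0 0;0 0 0.05 0 0 0 0;0 -0.03 0.06 0 0 0.1273 0;0.002 -0.075 0.06 0 0 0.2546 0;0.004 -0.12 0.06 0 0 0.382 0;0.005 -0.15 0.06 0 0 0.382 0;0.005 -0.158 0.06 0 0 0.382 0;0.005 -0.158 0.06 0 0 0.382 0;0.005 -0.158 0.06 0 0 0.382 0;0.005 -0.158 0.06 0 0 0.382 0"
}}

```text
t: 19.12
ee_pos: [0.4916, -0.068, 0.0718]
orientation: [-3.141, 0.003, -0.0]
force: [-0.1, 0.9, -1.1]
grip_width: 0.044
gripper_force: 25.0
```

```bash
python3 w.py g wrist:mahogany_block wrist:block_tray wrist:ebony_blank wrist:oil_stone
```

```text
t 19.12 [491.6 -68.   71.8] close ang 89.9 tilt [ 0.  0. -1.] 0.044 [-0.1  0.9 -1.1]
wrist:mahogany_block 0.64 [277. 318.] 17903 [121. 130. 131.] (array([  79.9, -176.8]), array([ 84.6, 959. ]), -75.7) top (array([499.4, -68.5]), array([44.5, 85.1]), 89.6)
wrist:block_tray 0.88 [176. 322.] 4623 [ 3.  4. 14.] (array([540.3, -70.1]), array([32. , 74.4]), -1.2) top (array([541. , -71.3]), array([30.9, 72.1]), -1.8)
wrist:ebony_blank 0.59 [235. 107.] 7920 [33. 40. 41.] (array([105., 452.]), array([ 121.3, 1260. ]), 46.9) top (array([468.5,  51.3]), array([111.1, 182. ]), 76.6)
wrist:oil_stone 0.84 [230. 145.] 4156 [ 4. 15. 29.] (array([494.7,  48.3]), array([122.3, 126.2]), -11.7) top (array([494.7,  48.3]), array([122.3, 126.2]), -11.7)
```

View pics/g_wrist.png

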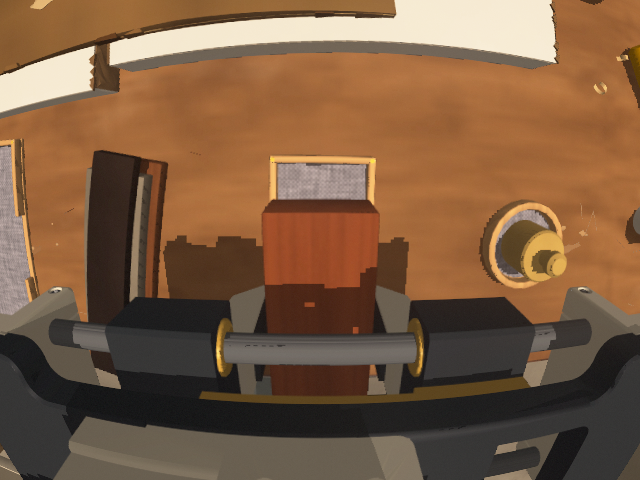

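The block is held level above its tray, 1.5 mm too far in y. I'll lower it and release.

Converted, -96 mm is -0.096, -1.5 mm is -0.0015, -0.02 rad is -0.0255.

Request:
{"op": "carry_out", "data": {
  "plan": "0 -0.0015 -0.03 0 0 -0.0255 0;0 -0.0015 -0.06 0 0 -0.0255 0;0 -0.0015 -0.08 0 0 -0.0255 0;0 -0.0015 -0.091 0 0 -0.0255 0;0 -0.0015 -0.0955 0 0 -0.0255 0;0 -0.0015 -0.096 0 0 -0.0255 0;0 -0.0015 -0.096 0 0 -0.0255 0;0 -0.0015 -0.096 0 0 -0.0255 0.6;0 -0.0015 -0.096 0 0 -0.0255 0.6;0 -0.0015 -0.096 0 0 -0.0255 0.6;0 -0.0015 -0.09 0 0 -0.0255 0.6;0 -0.0015 -0.05 0 0 -0.0255 0.6;0 -0.0015 0 0 0 -0.0255 1;0 -0.0015 0.05 0 0 -0.0255 1;0 -0.0015 0.05 0 0 -0.0255 1;0 -0.0015 0.05 0 0 -0.0255 1;0 -0.0015 0.05 0 0 -0.0255 1"
}}

```text
t: 21.65
ee_pos: [0.4905, -0.071, 0.1206]
orientation: [-3.141, 0.038, 0.003]
force: [-0.5, -0.9, -0.1]
grip_width: 0.0913
gripper_force: 0.0
```

```bash
python3 w.py hh wrist:mahogany_block wrist:block_tray top:ebony_blank top:oil_stone
```

```text
t 21.65 [490.5 -71.  120.6] close ang 88.6 tilt [-0.002  0.    -1.   ] 0.0913 [-0.5 -0.9 -0.1]
wrist:mahogany_block 0.82 [230. 317.] 7251 [32. 34. 35.] (array([487.5, -70.5]), array([ 49.5, 110.6]), 89.5) top (array([492.1, -70.7]), array([ 44.4, 100.1]), 88.2)
wrist:block_tray 0.7 [205. 290.] 5486 [ 3.  5. 15.] (array([489.3, -69.8]), array([ 75.6, 135.9]), 88.9) top (array([492.5, -69.8]), array([ 72.5, 128. ]), 89.0)
top:ebony_blank 0.86 [251. 330.] 502 [34. 40. 46.] (array([477.,  89.]), array([ 39.3, 179.2]), 78.3) top (array([476. ,  87.7]), array([ 33.2, 177.1]), 76.9)
top:oil_stone 0.62 [253. 330.] 450 [ 3. 26. 41.] (array([477. ,  87.8]), array([ 68.1, 171.8]), 79.8) top (array([487.4,  88.4]), array([ 48.5, 110.9]), 75.3)
```

View pics/hh_wrist.png

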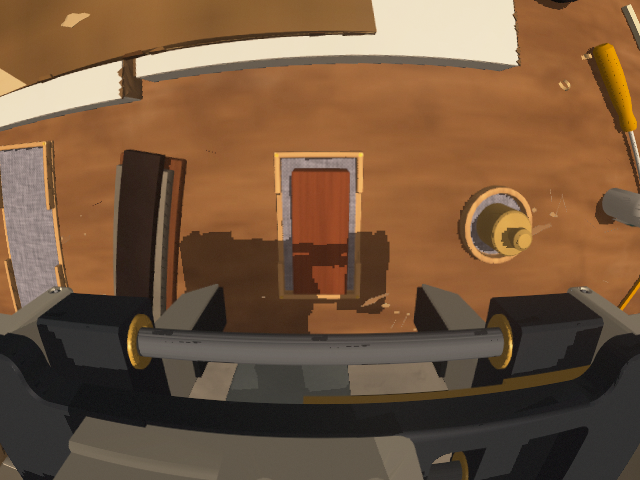

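The block lies centred in its tray. Next I move above the blank and look.

Converted, 158 mm is 0.158, 145 mm is 0.145, -0.207 rad is -0.2636.

Request:
{"op": "carry_out", "data": {
  "plan": "-0.004 0.045 0.01 0 0 -0.1273 1;-0.01 0.1 0.02 0 0 -0.2636 1;-0.014 0.145 0.02 0 0 -0.2636 1;-0.014 0.158 0.01 0 0 -0.2636 1;-0.014 0.158 0.01 0 0 -0.2636 1;-0.014 0.158 0.01 0 0 -0.2636 1;-0.014 0.158 0.01 0 0 -0.2636 1"
}}

```text
t: 22.92
ee_pos: [0.4777, 0.0859, 0.1318]
orientation: [3.12, -0.365, 0.0]
force: [-0.6, -0.1, -0.1]
grip_width: 0.0919
gripper_force: 0.0
```

```bash
python3 w.py i wrist:ebony_blank wrist:oil_stone wrist:stone_tray; python3 - <<'E'
from h import *
from scipy.spatial.transform import Rotation as R
s=r.get_state(); im,d=eyes.camera('wrist')
P=pts('wrist',np.ones((480,640),bool),d); M=R.from_rotvec(s['orientation']).as_matrix()
Q=(P-s['ee_pos'])@M*1000
F=Q[(abs(Q[:,0])<14)&(abs(Q[:,1])>20)&(abs(Q[:,1])<75)&(Q[:,2]>-70)&(Q[:,2]<20)]
print(F.max(0).round(1)); 
for lo in range(44,68,3):
    G=F[(abs(F[:,1])>=lo)&(abs(F[:,1])<lo+3)]; print(lo,len(G),G[:,2].max().round(1) if len(G) else '')
E
```

```text
t 22.93 [477.7  85.9 131.8] close ang 76.6 tilt [ 0. -0. -1.] 0.0919 [-0.6 -0.1 -0.1]
wrist:ebony_blank 0.85 [224. 312.] 8912 [39. 40. 41.] (array([478.4,  88.5]), array([ 34.5, 178.2]), 76.5) top (array([478.4,  88.6]), array([ 34.2, 178.2]), 76.5)
wrist:oil_stone 0.75 [220. 296.] 5370 [12. 28. 30.] (array([478.7,  91. ]), array([ 65.4, 168.3]), 77.4) top (array([480.4,  90.4]), array([ 50.7, 157.2]), 77.8)
wrist:stone_tray 0.61 [222. 152.] 13478 [ 3.  4. 13.] (array([506.6, 210.6]), array([169.6, 180.7]), 88.6) top (array([518.9, 207.3]), array([143.7, 162.8]), -4.9)
[ 11.8  64.  -32.4]
44 1494 -32.4
47 656 -33.1
50 473 -33.3
53 424 -36.9
56 389 -40.1
59 332 -41.2
62 112 -46.0
65 0
```

Converted, -131.5 mm is -0.1315, 2.5 mm is 0.0025.

Request:
{"op": "carry_out", "data": {
  "plan": "0.0007 0.0025 -0.04 0 0 0 1;0.0007 0.0025 -0.08 0 0 0 1;0.0007 0.0025 -0.11 0 0 0 1;0.0007 0.0025 -0.125 0 0 0 1;0.0007 0.0025 -0.13 0 0 0 1;0.0007 0.0025 -0.1315 0 0 0 1;0.0007 0.0025 -0.1315 0 0 0 1;0.0007 0.0025 -0.1315 0 0 0 0;0.0007 0.0025 -0.1315 0 0 0 0;0.0007 0.0025 -0.1315 0 0 0 0;0.0007 0.0025 -0.1315 0 0 0 0;0.0007 0.0025 -0.1315 0 0 0 0;0.0007 0.0025 -0.1315 0 0 0 0;0.0007 0.0025 -0.1315 0 0 0 0",
  "grip_force": 20
}}

```text
t: 25.02
ee_pos: [0.4781, 0.0895, 0.0001]
orientation: [3.121, -0.363, -0.0]
force: [-0.6, -0.1, 0.5]
grip_width: 0.0336
gripper_force: 20.0
```

The grip on the blank reads 33.6 mm wide. I'll lift it and carry it over the stone tray to the long narrow tray.

Converted, 331 mm is 0.331, 328 mm is 0.328, 0.374 rad is 0.4762.

Request:
{"op": "carry_out", "data": {
  "plan": "0 0 0.004 0 0 0 0;0 0 0.012 0 0 0 0;0 0 0.03 0 0 0 0;0 0 0.06 0 0 0 0;0 0.02 0.08 0 0 0 0;0.001 0.06 0.08 0 0 0.1273 0;0.003 0.11 0.08 0 0 0.2546 0;0.005 0.16 0.08 0 0 0.382 0;0.007 0.21 0.08 0 0 0.4762 0;0.009 0.26 0.08 0 0 0.4762 0;0.009 0.305 0.08 0 0 0.4762 0;0.0095 0.328 0.08 0 0 0.4762 0;0.0095 0.331 0.08 0 0 0.4762 0;0.0095 0.331 0.08 0 0 0.4762 0;0.0095 0.331 0.08 0 0 0.4762 0;0.0095 0.331 0.08 0 0 0.4762 0"
}}

```text
t: 27.02
ee_pos: [0.4882, 0.4194, 0.0803]
orientation: [3.133, 0.222, 0.0]
force: [-0.1, 0.1, -0.9]
grip_width: 0.0333
gripper_force: 20.0
```

```bash
python3 w.py j wrist:ebony_blank wrist:blank_tray wrist:stone_tray
```

```text
t 27.02 [488.2 419.4  80.3] close ang 98.1 tilt [ 0.    -0.001 -1.   ] 0.0333 [-0.1  0.1 -0.9]
wrist:ebony_blank 0.77 [230. 319.] 20052 [119. 120. 121.] (array([145.6, 328.4]), array([ 66.1, 909.4]), -75.1) top (array([507.4, 422.6]), array([ 34.4, 140.3]), -82.1)
wrist:blank_tray 0.64 [104. 280.] 1427 [ 3. 13. 15.] (array([524.2, 426.1]), array([ 64.1, 137.6]), -82.3) top (array([523.5, 426.2]), array([ 62.6, 135.8]), -81.8)
wrist:stone_tray 0.88 [231. 530.] 15500 [ 3.  4. 13.] (array([519.6, 238.8]), array([176.4, 236. ]), -39.7) top (array([499. , 293.2]), array([186.2, 198.5]), 85.0)
```

View pics/j_wrist.png

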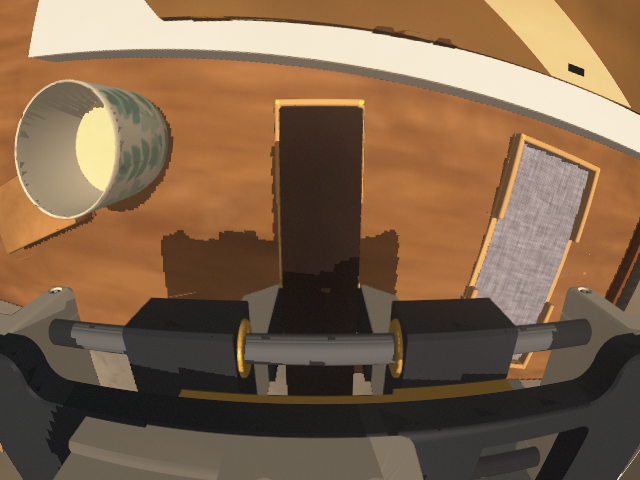

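Converted, -105 mm is -0.105, -102 mm is -0.102.

Request:
{"op": "carry_out", "data": {
  "plan": "0.0005 0.001 -0.04 0 0 0 0;0.0005 0.001 -0.075 0 0 0 0;0.0005 0.001 -0.095 0 0 0 0;0.0005 0.001 -0.102 0 0 0 0;0.0005 0.001 -0.105 0 0 0 0;0.0005 0.001 -0.105 0 0 0 0;0.0005 0.001 -0.105 0 0 0 0;0.0005 0.001 -0.105 0 0 0 0.6;0.0005 0.001 -0.105 0 0 0 0.6;0.0005 0.001 -0.105 0 0 0 0.6;0.0005 0.001 -0.1 0 0 0 0.6;0.0005 0.001 -0.06 0 0 0 0.6;0.0005 0.001 -0.01 0 0 0 1;0.0005 0.001 0.045 0 0 0 1;0.0005 0.001 0.045 0 0 0 1;0.0005 0.001 0.045 0 0 0 1;0.0005 0.001 0.045 0 0 0 1"
}}

```text
t: 29.45
ee_pos: [0.4876, 0.4207, 0.1237]
orientation: [3.132, 0.224, -0.003]
force: [0.2, 0.3, -0.4]
grip_width: 0.0913
gripper_force: 0.0
```

```bash
python3 w.py k wrist:ebony_blank wrist:blank_tray wrist:stone_tray top:oil_stone side:oil_stone
```

```text
t 29.45 [487.6 420.7 123.7] close ang 98.2 tilt [-0.002 -0.002 -1.   ] 0.0913 [ 0.2  0.3 -0.4]
wrist:ebony_blank 0.65 [220. 316.] 8292 [14. 15. 16.] (array([485.2, 422. ]), array([ 36.8, 185.8]), -82.1) top (array([488.5, 422.3]), array([ 34.6, 179.1]), -82.1)
wrist:blank_tray 0.82 [207. 340.] 8456 [ 3.  5. 15.] (array([490.3, 421.2]), array([ 66.1, 206.7]), -82.0) top (array([489.4, 421.5]), array([ 62.6, 204.9]), -81.9)
wrist:stone_tray 0.67 [224. 505.] 13213 [ 3.  4. 14.] (array([527.4, 255.9]), array([174.2, 177.3]), -43.5) top (array([522.5, 287.8]), array([151.7, 178.8]), -5.4)
top:oil_stone 0.52 [273. 332.] 33 [ 2. 14. 18.] (array([400. , 114.2]), array([ 7.5, 41.7]), -18.0) top (array([399.5, 114.6]), array([ 7.1, 41.1]), -19.6)
side:oil_stone 0.67 [266. 321.] 1163 [ 6. 27. 32.] (array([481.4, 103.4]), array([ 97.1, 169.5]), 77.7) top (array([477.9,  89.4]), array([ 55.9, 151.2]), 76.9)
```

View pics/k_wrist.png

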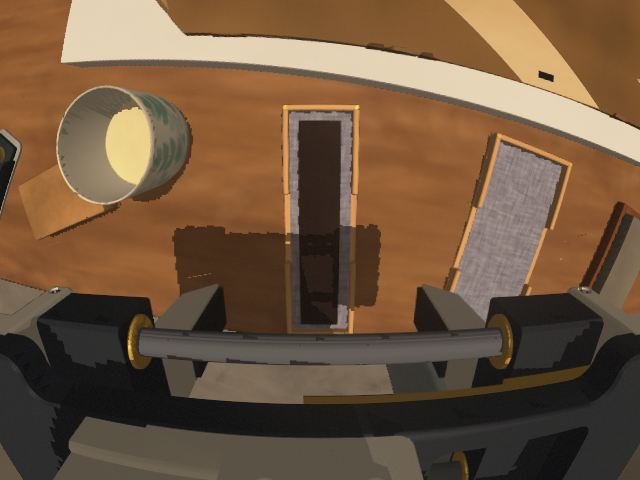

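The blank lies flat and centred in its tray. The stone is next.

Converted, -331 mm is -0.331, -305 mm is -0.305, -0.358 rad is -0.4558.

Request:
{"op": "carry_out", "data": {
  "plan": "0 -0.04 0.005 0 0 0 1;-0.002 -0.095 0.005 0 0 -0.1273 1;-0.004 -0.15 0.005 0 0 -0.2546 1;-0.006 -0.205 0.005 0 0 -0.382 1;-0.008 -0.26 0.005 0 0 -0.4558 1;-0.009 -0.305 0.005 0 0 -0.4558 1;-0.01 -0.331 0.005 0 0 -0.4558 1;-0.01 -0.331 0 0 0 -0.4558 1;-0.01 -0.331 0 0 0 -0.4558 1;-0.01 -0.331 0 0 0 -0.4558 1;-0.01 -0.331 0 0 0 -0.4558 1"
}}

```text
t: 31.32
ee_pos: [0.4782, 0.0916, 0.1252]
orientation: [-3.123, 0.335, -0.0]
force: [-0.6, 0.3, 0.1]
grip_width: 0.0915
gripper_force: 0.0
```

```bash
python3 w.py l wrist:oil_stone; python3 w.py l2 wrist:oil_stone
```

```text
t 31.32 [478.2  91.6 125.2] close ang 77.8 tilt [ 0.  0. -1.] 0.0915 [-0.6  0.3  0.1]
wrist:oil_stone 0.91 [221. 323.] 14154 [13. 28. 30.] (array([474.8,  90.8]), array([ 66.8, 179.1]), 78.4) top (array([477.6,  90.3]), array([ 50.4, 152. ]), 77.9)
t 31.43 [478.2  91.2 125.2] close ang 77.7 tilt [ 0.  0. -1.] 0.092 [ 0.1 -0.3 -0.4]
wrist:oil_stone 0.57 [220. 321.] 13931 [13. 28. 30.] (array([474.8,  90.6]), array([ 66.1, 178.9]), 78.1) top (array([477.6,  90.4]), array([ 50.2, 152.4]), 78.1)
```

Converted, -140.5 mm is -0.1405, -139 mm is -0.139.

Request:
{"op": "carry_out", "data": {
  "plan": "-0.0005 -0.001 -0.04 0 0 0 1;-0.0005 -0.001 -0.08 0 0 0 1;-0.0005 -0.001 -0.115 0 0 0 1;-0.0005 -0.001 -0.133 0 0 0 1;-0.0005 -0.001 -0.139 0 0 0 1;-0.0005 -0.001 -0.1405 0 0 0 1;-0.0005 -0.001 -0.1405 0 0 0 1;-0.0005 -0.001 -0.1405 0 0 0 0;-0.0005 -0.001 -0.1405 0 0 0 0;-0.0005 -0.001 -0.1405 0 0 0 0;-0.0005 -0.001 -0.1405 0 0 0 0;-0.0005 -0.001 -0.1405 0 0 0 0;-0.0005 -0.001 -0.1405 0 0 0 0",
  "grip_force": 40
}}

```text
t: 33.15
ee_pos: [0.4777, 0.0897, -0.0153]
orientation: [-3.123, 0.337, -0.0]
force: [0.6, -0.4, 0.0]
grip_width: 0.0495
gripper_force: 40.0
```

Converted, 153 mm is 0.153, 16.5 mm is 0.0165, 0.134 rad is 0.1706.

Request:
{"op": "carry_out", "data": {
  "plan": "0 0 0.004 0 0 0 0;0 0 0.012 0 0 0 0;0 0 0.03 0 0 0 0;0 0 0.06 0 0 0 0;0.003 0.025 0.075 0 0 0.0637 0;0.008 0.065 0.075 0 0 0.1273 0;0.012 0.105 0.075 0 0 0.1706 0;0.016 0.14 0.075 0 0 0.1706 0;0.0165 0.153 0.075 0 0 0.1706 0;0.0165 0.153 0.075 0 0 0.1706 0;0.0165 0.153 0.075 0 0 0.1706 0;0.0165 0.153 0.075 0 0 0.1706 0"
}}

```text
t: 34.65
ee_pos: [0.4943, 0.2409, 0.0596]
orientation: [3.138, -0.13, -0.0]
force: [-0.3, 0.3, -3.9]
grip_width: 0.0495
gripper_force: 40.0
```

```bash
python3 w.py n wrist:oil_stone wrist:stone_tray
```

```text
t 34.65 [494.3 240.9  59.6] close ang 85.2 tilt [-0.    -0.001 -1.   ] 0.0495 [-0.3  0.3 -3.9]
wrist:oil_stone 0.58 [233. 317.] 31146 [ 88. 103. 105.] (array([478.4, 242.8]), array([ 95.7, 211.3]), 85.4) top (array([509.1, 240.3]), array([ 50.5, 122.7]), 85.6)
wrist:stone_tray 0.8 [113. 291.] 3183 [ 2. 13. 15.] (array([496.4, 247. ]), array([ 95.5, 199.7]), 84.9) top (array([495.4, 245.7]), array([ 90.1, 197.2]), 85.5)
```

View pics/n_wrist.png

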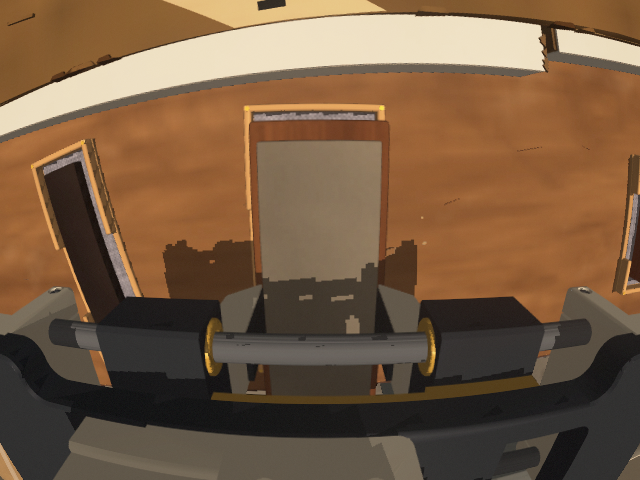

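The stone is level at 104 mm on top and needs about +3.5 mm in y. I'll lower it and release.

Converted, 110 mm is 0.11, 3.5 mm is 0.0035.

Request:
{"op": "carry_out", "data": {
  "plan": "0.0005 0.0035 -0.02 0 0 0 0;0.0005 0.0035 -0.045 0 0 0 0;0.0005 0.0035 -0.06 0 0 0 0;0.0005 0.0035 -0.067 0 0 0 0;0.0005 0.0035 -0.0705 0 0 0 0;0.0005 0.0035 -0.071 0 0 0 0;0.0005 0.0035 -0.071 0 0 0 0;0.0005 0.0035 -0.071 0 0 0 0.75;0.0005 0.0035 -0.071 0 0 0 0.75;0.0005 0.0035 -0.071 0 0 0 0.75;0.0005 0.0035 -0.065 0 0 0 0.75;0.0005 0.0035 -0.03 0 0 0 0.75;0.0005 0.0035 0.02 0 0 0 1;0.0005 0.0035 0.075 0 0 0 1;0.0005 0.0035 0.11 0 0 0 1;0.0005 0.0035 0.11 0 0 0 1;0.0005 0.0035 0.11 0 0 0 1;0.0005 0.0035 0.11 0 0 0 1"
}}

```text
t: 37.1
ee_pos: [0.4939, 0.2455, 0.1684]
orientation: [3.138, -0.127, -0.003]
force: [-0.6, 0.3, 0.4]
grip_width: 0.0916
gripper_force: 0.0
```

```bash
python3 w.py o wrist:oil_stone wrist:stone_tray wrist:ebony_blank wrist:blank_tray wrist:mahogany_block side:brass_weight side:cup side:ca_bottle
```

```text
t 37.1 [493.9 245.5 168.4] close ang 85.3 tilt [-0.002 -0.001 -1.   ] 0.0916 [-0.6  0.3  0.4]
wrist:oil_stone 0.84 [215. 318.] 10888 [17. 33. 34.] (array([493. , 246.8]), array([ 62. , 176.4]), 85.5) top (array([495.3, 246.5]), array([ 50.6, 151.1]), 85.5)
wrist:stone_tray 0.58 [203. 354.] 6997 [ 3.  5. 15.] (array([492.1, 244.6]), array([ 94.4, 205.5]), 86.1) top (array([495.8, 245.2]), array([ 90.3, 197.1]), 85.2)
wrist:ebony_blank 0.81 [227. 151.] 4806 [ 9. 15. 16.] (array([493.8, 425.6]), array([ 42.3, 171.5]), -82.7) top (array([493.7, 422.4]), array([ 35.8, 170.1]), -82.3)
wrist:blank_tray 0.94 [202. 163.] 3903 [ 3.  5. 14.] (array([498.1, 424.3]), array([ 70.8, 190.9]), -80.9) top (array([497.3, 421.7]), array([ 63.3, 189.5]), -81.9)
wrist:mahogany_block 0.97 [202. 592.] 3644 [ 7. 33. 35.] (array([487.3, -88.1]), array([ 82.4, 109. ]), 88.4) top (array([492.1, -70.6]), array([46.2, 99.8]), 88.1)
side:brass_weight 0.74 [354. 332.] 310 [11. 39. 59.] (array([ 491.8, -235.1]), array([38. , 38.4]), 81.5) top (array([ 492.3, -233.1]), array([14.6, 16.4]), 26.0)
side:cup 0.65 [157. 339.] 282 [16. 64. 92.] (array([547.1, 468.5]), array([ 45.6, 624.7]), -8.7) top (array([541.6, 388.9]), array([ 31.7, 465.9]), -8.6)
side:ca_bottle 0.65 [405. 348.] 470 [ 1. 54. 92.] (array([ 516.6, -361.4]), array([35.9, 94.5]), -5.7) top (array([ 517.1, -390.1]), array([ 6.3, 10.8]), 82.4)
```

View pics/o_wrist.png

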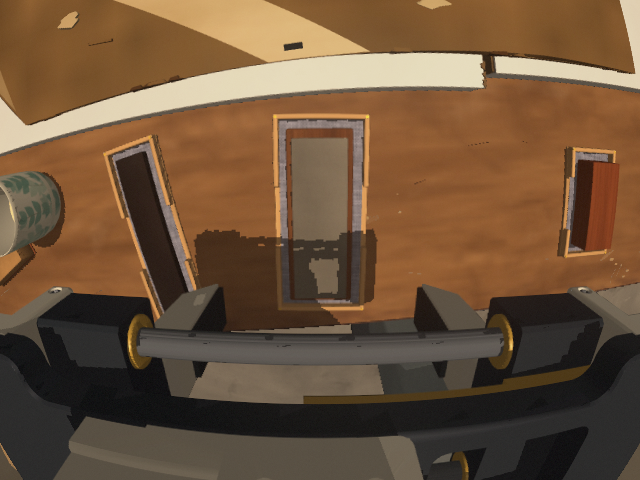

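The last view shows the stone, blank and block lying flat in their trays, and the side camera puts the weight in its own. The robot touches nothing, so I'm handing in.

```bash
python3 -c "
from bench import r
print(r.hand_in())"
```

```text
the job is handed in; nothing more can be done
None
```

I handed the job in at about 37 s: weight, block, blank and stone each measured within about 2 mm of their tray centres, flat and released, and I never touched the cup or bottle; the hand-in returned no verdict.

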